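# Pin the instrument module to its dock and lock the linchpin

### The job

Take the linchpin, the one pin in the white rack that carries a wire ring, and put it down the hole of the lug on the white instrument module until its collar rests on the lug, with its ring pointing out past the lug's free end. Then press the ring's thumb tab down so that the ring swings over the free end and snaps shut around the lug and below the pin's tip. Let go, and leave the other pins and the mirror mount where they are.

Things in the scene. Friction and masses are not known exactly. Their poses are not given: they have to be found in the camera images.
- linchpin: Steel pin, shank 14 mm thick, 54 mm long, last 13 mm tapered; collar 38 mm across; flat black grip tab 28 (x) by 14 mm (y), from 14 to 60 mm above the origin: pinch it across y. 0.25 kg. Origin: centre of the collar's underside; z up the shank, x towards the open wire ring. Starts upright in one of the rack's three bores (62 mm up), collar on the rack.
- ring (a joint): Wire ring's angle about its hinge, a line along the pin's y, 9 mm above its origin. 0: open, sticking out along pin +x, 15 degrees above level. Grows as it swings down; 1.83: shut, hanging in the pin's y-z plane, its wire 9 mm below the pin's tip. Over-centre spring: under 2 N down on its thumb tab moves it; from about 0.75 on it snaps shut by itself.
- ring_tab (a point): Centre of the flat thumb tab (28 mm wide, 22 mm long, 4 mm thick) on the outer end of the ring, 80 mm from the hinge line. The ring is a loop of 6 mm dark steel wire, 76 mm wide outside, its end 72 mm from the hinge line, then the tab. Open, the tab's centre lies 77 mm along the pin's x and 30 mm above the pin's origin.
- lug_hole (a point): Centre of the hole's mouth on the lug's top, 100 mm above the table. The lug is a level aluminium bar, 44 mm wide, 36 thick, standing out from the fixed white module; the upright through hole is 20 mm wide, chamfered 3 mm; free air below. x along the lug to its free end, 23 mm from the hole; y across; z up. The module's face is 60 mm behind (-x); it is 131 mm high.
- rack: Fixed white pin rack, 56 x 232 mm, 62 mm high, with three 20 mm upright bores in a row along its y, 80 mm apart, the middle one at the centre. Origin: centre of its underside; z up.
- plain_pin: Bystander: pin with the same shank, collar and black grip tab as the linchpin but without a ring, in another bore of the rack. Origin as the linchpin's. To be left alone.
- knob_pin: Bystander: pin with the same shank and collar and a round black knob 30 mm across, top 50 mm above its origin, in the third bore of the rack. Origin as the linchpin's. To be left alone.
- mirror_mount: Bystander: black square mirror mount on a short post with a round 50 mm foot, 82 mm high, on the table beyond the rack and lug. Origin: centre of its underside. To be left alone.

How it is judged:
On the way, in this order (a step that is already met when the one before it is completed fails the run):
1. the linchpin is fully down in the lug's hole, its ring still open (horizontal distance between linchpin and lug_hole below 0.01 m and z of linchpin in the frame of lug_hole between -0.005 and 0.005 m and angle between linchpin's own z axis and vertical below 0.17 rad and value of joint ring below 0.5 rad), for 0.2 s.
2. the ring has been swung shut over the lug's end with the pin in the hole (value of joint ring above 1.6 rad and horizontal distance between linchpin and lug_hole below 0.01 m and z of linchpin in the frame of lug_hole below 0.01 m), for 0.2 s.
At the end, for the whole second after the job is handed in: The linchpin stands in the lug's hole, within 10 mm of its axis and 10 degrees of upright, its collar within 5 mm of the lug's top, at rest, and its ring is shut (joint above 1.6 rad) (horizontal distance between linchpin and lug_hole below 0.01 m and z of linchpin in the frame of lug_hole between -0.005 and 0.005 m and angle between linchpin's own z axis and vertical below 0.17 rad and value of joint ring above 1.6 rad and linear speed of linchpin below 0.02 m/s); the robot touches nothing.
It fails at once if another pin or the mirror mount is moved by more than 20 mm (distance of any of plain_pin, knob_pin, mirror_mount from where it was at the start of the episode above 0.02 m).
It also fails if it takes over 45 s, if anything falls off the work surface, if the arm or the gripper's body presses on something with over 40 N, if the wrist force passes 120 N, or if a joint passes its speed limit or range.

### The arm

A 6-joint arm with a two-finger parallel gripper is mounted at the origin on the work surface. World frame = base frame: x ahead of the robot, y to its left, z up, the work surface at z = 0. Lengths are in m, angles in rad, forces in N, time in s.
With the tool pointing down it reaches from about 0.325 to 0.9 m from the base axis. Payload 3.5 kg.
Tool frame: the origin (TCP) lies on the mounting face of the last link; the fingertips stand 173 mm ahead of it and the grasp point (between the pads) lies arm.grasp_offset ahead of it (arm.grasp_offset is the distance from the TCP to the grasp point, in m); z points along the fingers, y is the direction in which the jaws open and shut (so a half turn about z gives the same grasp; the last joint's range is limited). The gripper opens to 85 mm and grips with 20 to 120 N. Pads are 22 mm wide; open, the fingers measure 114 mm over their backs; the gripper's body (76 mm by 85 mm) begins 54 mm behind the grasp point. The pads swing forward as they close: fully open they stand 13 mm farther back than shut.
Start: joints at [-1.4, 0.276, -0.026, 1.268, 0, 1.467], TCP at [0.169, -0.602, 0.405] pointing down, gripper open.
Joint ranges: [-3.12, 3.12], [-0.85, 1.88], [-1.08, 1.24], [-1.95, 2.15], [-1.57, 1.53], [-3.14, 3.14]. Speed limits (rad/s): [2.57, 2.57, 3.14, 3.14, 3.14, 3.14].

### API

Orientations are given as a unit quaternion [w, x, y, z].
In Python, from station import readout, imaging, arm gives the robot as it stands.
- The arm moves only by the tool carry_out, never from a script. Its argument "steps" is a list of rows, each a list of 5 numbers: the shift along the tool's x, y, z in cm, then the turn about the tool's z in rad, then the opening in per cent of the stroke, from 0 (shut) to 100 (fully open). In form: [[tx, ty, tz, turn, gripper], ...]. A call has 1 to 10 rows; each row shifts and turns the commanded pose from where the row before left it, along the tool's axes as they then stand; what a row does not reach is not made up. A row lasts 1/8 s, in which the tool goes at most 62.5 mm and 10.7 degrees, less where a joint would pass 70% of its speed; a pose out of reach is approached as far as the arm can. A call is refused whole if a number of a shift passes 6.25 or a number of a turn 0.188, either way. A call with a gripper value outside its range is refused whole. The fingers move at their own pace and stop on an object; "squeeze" is the grip in N (left out, the last holds). Time passes only in rows, so rows that do not move let the fingers close. It gives the time, the measured TCP pose, the force and the opening at its end, in the units of the state.
- readout.read_state(): the state, without advancing time (a new reading comes with each control period).
- imaging.snapshot(name): name is "scene" or "top" or "wrist"; returns a dict with "color" (400x640x3 uint8, red, green, blue), "mtx" (3x3 intrinsics, pixels), "R" (3x3) and "t" (3): a world point X has camera coordinates R X + t; the wrist camera has in their place "hand_eye" (4x4, takes a point from camera to tool coordinates, whose origin is the TCP and whose axes are the flange's). Camera axes: x right, y down, z forward; pixel columns grow to the right and rows downward; lengths in m; the calibration is good to about 2 mm. The wrist camera is an equidistant fisheye: a pixel r from the principal point sees the ray r / f radians off the axis. A picture is of the moment at which its call begins: read the wrist's pose just before it. There is no depth.
- arm.hand_in(): hands the job in, once; it reports no verdict.
The state is a dict: "t": time; "joint_pos": joint angles; "qvel": joint speeds; "tau": joint torques, N m; "tcp_pos": TCP position; "tool_rot": TCP orientation; "contact_force": force on the tool from outside, world axes, zero at the start; "torque": the same for the moment, N m; "width": finger opening in m.
Only numpy, scipy, OpenCV 4.12 (cv2) and the standard library are available. Lean on these libraries where they do the work, as an engineer would, in place of code of your own. Each camera call takes 0.05 s, during which the arm holds its last target.

## Working session

There is one attempt and no reset: what is moved stays moved. The work goes in short steps, Python scripts to look and compute and a tool call to move; the robot and the scene stay as the last step left them, time stands still between calls to the robot, and variables do not carry over. Pictures are saved under pics/ and viewed, and the job is handed in when it is done.

Besides the shell and the picture viewer there is one more tool, called as name([rows], argument=value, ...), one row to a line, values as JSON. carry_out: Moves the arm, as the interface text tells. Its arguments: {"type":"object","properties":{"steps":{"type":"array","items":{"type":"array","items":{"type":"number"}}},"squeeze":{"type":"number"}},"required":["steps"]}

```bash
mkdir -p pics; ls; python3 - <<'E'
from station import readout, imaging, arm
import cv2, numpy as np
print(readout.read_state(), arm.grasp_offset)
for n in ["scene","top","wrist"]:
    s=imaging.snapshot(n); cv2.imwrite(f"pics/{n}0.png",s["color"][:,:,::-1])
    np.savez(f"pics/{n}0.npz",**{k:v for k,v in s.items() })
    print({k:v for k,v in s.items() if k!="color"})
E
```

```text
pics
{'t': 0.0, 'joint_pos': array([-1.40044343e+00,  2.77107027e-01, -2.78807846e-02,  1.26800219e+00,
        3.68044800e-05,  1.46739047e+00]), 'qvel': array([ 0.0005294 ,  0.00035256, -0.00095622,  0.00099228,  0.00032265,
       -0.00250979]), 'tau': array([ 2.36407934e-03, -4.45513630e+01,  2.95199329e+01,  1.65793259e-02,
       -4.85368631e-06, -6.41497682e-07]), 'tcp_pos': array([ 0.16889322, -0.60133348,  0.40357546]), 'tool_rot': array([-1.09683636e-03,  9.90646042e-01,  1.36452247e-01, -1.83161513e-05]), 'contact_force': array([-0.17992062,  0.90753059,  0.48281719]), 'torque': array([ 0.01478677, -0.03225912, -0.03795271]), 'width': 0.08553115967275136} 0.1547
{'mtx': array([[476.75897291,   0.        , 320.71759955],
       [  0.        , 476.75897291, 211.00820573],
       [  0.        ,   0.        ,   1.        ]]), 'R': array([[-0.85336613,  0.52109822, -0.01492987],
       [ 0.37875438,  0.6000723 , -0.70459801],
       [-0.35820576, -0.60693483, -0.70944961]]), 't': array([ 0.56961685, -0.12750001,  1.21859296])}
{'mtx': array([[369.98330674,   0.        , 319.3938852 ],
       [  0.        , 369.98330674, 199.94200444],
       [  0.        ,   0.        ,   1.        ]]), 'R': array([[ 0.01579581, -0.99967359,  0.02007989],
       [-0.98336549, -0.01916622, -0.18062386],
       [ 0.18094976, -0.01689278, -0.98334725]]), 't': array([-0.10874783,  0.64271324,  0.72266641])}
{'mtx': array([[309.70691629,   0.        , 322.0285407 ],
       [  0.        , 309.70691629, 195.63027545],
       [  0.        ,   0.        ,   1.        ]]), 'hand_eye': array([[-7.96425836e-04, -9.47435333e-01, -3.19946333e-01,
         8.23355799e-02],
       [ 9.99999676e-01, -7.16802071e-04, -3.66630141e-04,
         3.95588216e-04],
       [ 1.18020155e-04, -3.19946522e-01,  9.47435596e-01,
         3.18857028e-02],
       [ 0.00000000e+00,  0.00000000e+00,  0.00000000e+00,
         1.00000000e+00]])}
```

View pics/scene0.png

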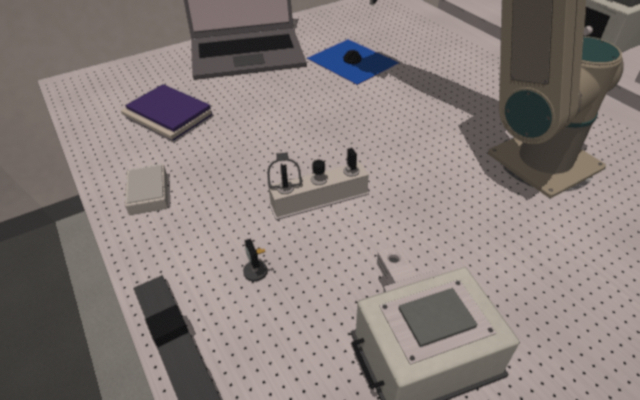

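View pics/top0.png

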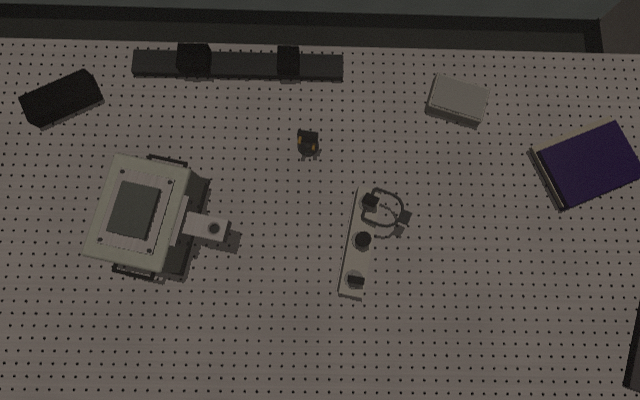

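View pics/wrist0.png

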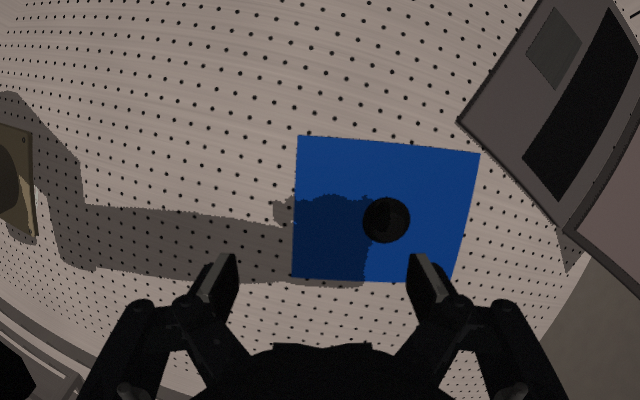

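The scene and top views agree. The linchpin is in the rack's far bore (top about 371,200, ring tab about 404,216), the knob is in the middle, and the plain pin is in the near bore. The lug hole is near top (214,228), with the lug's free end to the right. I'll zoom in on these.

```bash
python3 - <<'E'
import cv2, numpy as np
a=cv2.imread("pics/top0.png")
g=lambda im:np.clip(im.astype(float)*2.0,0,255).astype(np.uint8)
c=cv2.resize(a[175:305,330:425],None,fx=4.5,fy=4.5,interpolation=cv2.INTER_CUBIC); cv2.imwrite("pics/topA.png",g(c))
c=cv2.resize(a[190:260,165:255],None,fx=8,fy=8,interpolation=cv2.INTER_CUBIC); cv2.imwrite("pics/topB.png",g(c))
b=cv2.imread("pics/scene0.png")
c=cv2.resize(b[140:220,255:380],None,fx=6,fy=6,interpolation=cv2.INTER_CUBIC); cv2.imwrite("pics/scA.png",c)
c=cv2.resize(b[240:300,360:440],None,fx=9,fy=9,interpolation=cv2.INTER_CUBIC); cv2.imwrite("pics/scB.png",c)
E
```

```text
(no output)
```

View pics/topA.png

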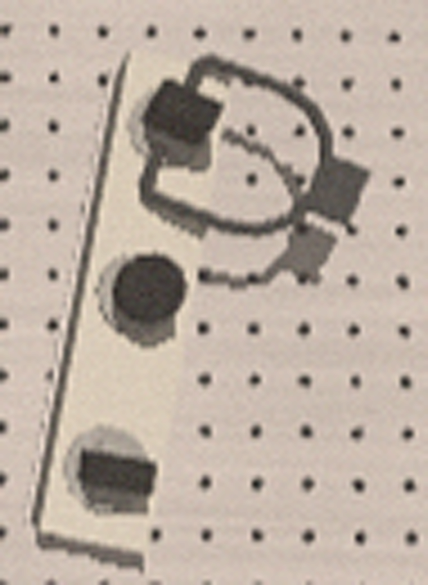

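View pics/topB.png

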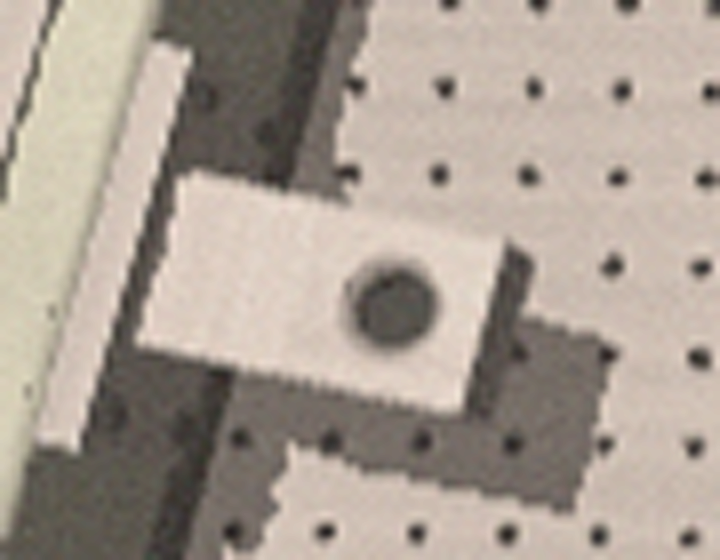

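View pics/scA.png

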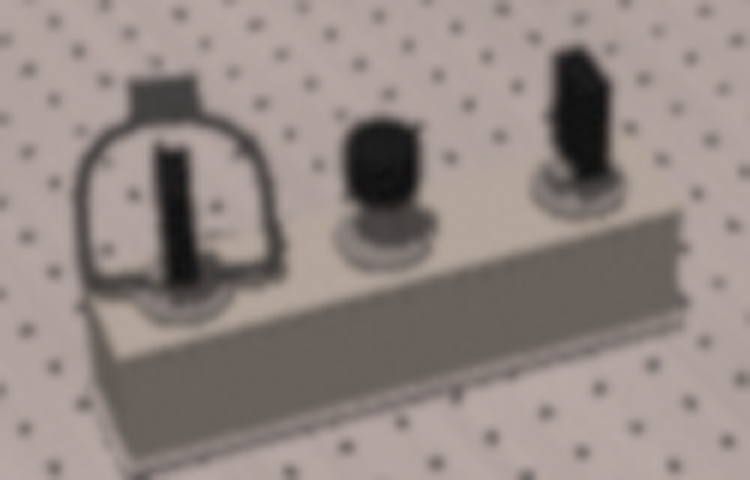

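View pics/scB.png

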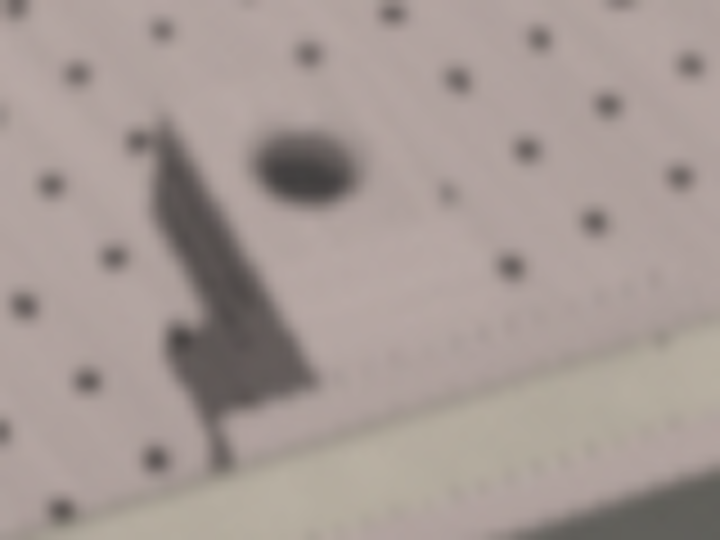

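```bash
cat > h.py <<'E'
import numpy as np, cv2
def ray(n,u,v,z):
    s=np.load(n); K,R,t=s["mtx"],s["R"],s["t"]
    d=R.T@np.linalg.solve(K,[u,v,1.]); c=-R.T@t
    return c+d*(z-c[2])/d[2]
def px(n,X):
    s=np.load(n); p=s["mtx"]@(s["R"]@np.array(X)+s["t"]); return p[:2]/p[2]
E
python3 - <<'E'
from h import *
T="pics/top0.npz";S="pics/scene0.npz"
A=lambda x,y,z:ray(T,(x+.5)/4.5-.5+330,(y+.5)/4.5-.5+175,z)
B=lambda x,y,z:ray(T,(x+.5)/8-.5+165,(y+.5)/8-.5+190,z)
a=lambda x,y,z:ray(S,(x+.5)/6-.5+255,(y+.5)/6-.5+140,z)
b=lambda x,y,z:ray(S,(x+.5)/9-.5+360,(y+.5)/9-.5+240,z)
P={}
for n,f,x,y,z in [("linTop",A,186,110,.122),("ringtab",A,340,190,.092),("knob",A,149,288,.112),("plainTop",A,118,470,.122),("rackTL",A,128,55,.062),("rackBL",A,37,522,.062),("rackBR",A,143,556,.062),
 ("lugUL",B,190,172,.1),("lugUR",B,505,240,.1),("lugLR",B,465,413,.1),("lugLL",B,135,347,.1),("hole",B,393,306,.1),
 ("s linTop",a,172,149,.122),("s ringtab",a,165,100,.092),("s knob",a,383,130,.112),("s plain",a,582,58,.122),("s hole",b,305,168,.1)]:
    P[n]=f(x,y,z); print(n,P[n].round(4))
d=P["ringtab"]-P["linTop"]; print("lin x dir",np.degrees(np.arctan2(d[1],d[0])),np.hypot(*d[:2]))
d=P["s ringtab"]-P["s linTop"]; print("lin x dir s",np.degrees(np.arctan2(d[1],d[0])),np.hypot(*d[:2]))
for p,q in [("lugUL","lugUR"),("lugLL","lugLR"),("lugLR","lugUR"),("rackBL","rackTL"),("plainTop","linTop"),("knob","linTop"),("plainTop","knob")]:
    d=P[q]-P[p]; print(p,q,np.degrees(np.arctan2(d[1],d[0])),np.hypot(*d[:2]))
E
```

```text
linTop [ 0.6368 -0.1968  0.122 ]
ringtab [ 0.6073 -0.2705  0.092 ]
knob [ 0.5603 -0.1817  0.112 ]
plainTop [ 0.4837 -0.167   0.122 ]
rackTL [ 0.674  -0.1791  0.062 ]
rackBL [ 0.4587 -0.1375  0.062 ]
rackBR [ 0.4446 -0.1851  0.062 ]
lugUL [0.6097 0.1623 0.1   ]
lugUR [0.5942 0.0837 0.1   ]
lugLR [0.5515 0.0909 0.1   ]
lugLL [0.5662 0.1722 0.1   ]
hole [0.5774 0.1101 0.1   ]
s linTop [ 0.6316 -0.2113  0.122 ]
s ringtab [ 0.6045 -0.2719  0.092 ]
s knob [ 0.5554 -0.1902  0.112 ]
s plain [ 0.477  -0.1759  0.122 ]
s hole [0.5767 0.1101 0.1   ]
lin x dir -111.7993103330145 0.07937191467351748
lin x dir s -114.07927510816653 0.06639594256846205
lugUL lugUR -101.15791177732112 0.0800420865842527
lugLL lugLR -100.23819615398574 0.0826158951293556
lugLR lugUR -9.51347337971145 0.043260605543991325
rackBL rackTL -10.93166734332928 0.2192992533074945
plainTop linTop -11.028496043409982 0.15591973593466868
knob linTop -11.193901665958313 0.07790227158605276
plainTop knob -10.863336016289814 0.07801811310635214
```

The hole lies at about (0.577, 0.110), and both cameras agree to 1 mm. The lug's x points at about -100.5°. The linchpin is near (0.637, -0.197) with its x at about -112°. I'll move the wrist over it with tool x along the ring, which keeps joint 6 near -85°, and check in close-up.

```bash
cat >> h.py <<'E'
def pose():
    from station import readout
    s=readout.read_state(); w,x,y,z=s["tool_rot"]
    from scipy.spatial.transform import Rotation as Ro
    return np.array(s["tcp_pos"]),Ro.from_quat([x,y,z,w]).as_matrix(),s
def yaw(R): return np.arctan2(R[1,0],R[0,0])
def plan(p0,y0,p1,y1,n,grip,nd=2):
    """rows for tool pointing down; y* = world angle of tool x (not wrapped)"""
    import json
    p=np.array(p0,float);y=y0;rows=[]
    for k in range(n):
        d=(np.array(p1)-p)/(n-k); 
        c,s=np.cos(y),np.sin(y)
        r=[round(100*(c*d[0]+s*d[1]),nd),round(100*(s*d[0]-c*d[1]),nd),round(-100*d[2],nd),round(-(y1-y)/(n-k),3),grip]
        rows.append(r)
        p=p+np.array([c*r[0]+s*r[1],s*r[0]-c*r[1],-r[2]])/100; y-=r[3]
    print(json.dumps(rows)); return rows
E
python3 - <<'E'
from h import *
p,R,s=pose();print(p,R.round(3),np.degrees(yaw(R)))
plan(p,yaw(R),[.637,-.197,.40],np.radians(248),22,50,1)
E
```

```text
[ 0.16893301 -0.60141841  0.40380555] [[ 0.963  0.27  -0.   ]
 [ 0.27  -0.963  0.002]
 [ 0.    -0.002 -1.   ]] 15.68587837223788
[[2.5, -1.2, 0.0, -0.184, 50], [2.7, -0.7, 0.0, -0.184, 50], [2.8, -0.2, 0.0, -0.184, 50], [2.8, 0.3, 0.0, -0.184, 50], [2.7, 0.8, 0.0, -0.184, 50], [2.5, 1.3, 0.0, -0.184, 50], [2.2, 1.7, 0.0, -0.184, 50], [1.9, 2.1, 0.0, -0.184, 50], [1.4, 2.4, 0.0, -0.184, 50], [1.0, 2.6, 0.0, -0.185, 50], [0.5, 2.8, 0.0, -0.184, 50], [-0.1, 2.8, 0.0, -0.185, 50], [-0.6, 2.8, 0.0, -0.184, 50], [-1.1, 2.6, 0.0, -0.185, 50], [-1.5, 2.4, 0.0, -0.184, 50], [-1.9, 2.0, 0.1, -0.185, 50], [-2.3, 1.7, 0.0, -0.184, 50], [-2.5, 1.2, 0.1, -0.185, 50], [-2.7, 0.7, 0.0, -0.184, 50], [-2.8, 0.2, 0.1, -0.185, 50], [-2.8, -0.3, 0.0, -0.184, 50], [-2.8, -0.8, 0.1, -0.185, 50]]
```

carry_out([
  [2.5,-1.2,0.0,-0.184,50],
  [2.7,-0.7,0.0,-0.184,50],
  [2.8,-0.2,0.0,-0.184,50],
  [2.8,0.3,0.0,-0.184,50],
  [2.7,0.8,0.0,-0.184,50],
  [2.5,1.3,0.0,-0.184,50],
  [2.2,1.7,0.0,-0.184,50],
  [1.9,2.1,0.0,-0.184,50],
  [1.4,2.4,0.0,-0.184,50],
  [1.0,2.6,0.0,-0.185,50],
])

```text
t: 1.4
tcp_pos: [0.3804, -0.4169, 0.4043]
tool_rot: [-0.0, 0.489, 0.873, 0.0]
contact_force: [0.9, -0.7, 0.4]
width: 0.0427
```

carry_out([
  [0.5,2.8,0.0,-0.184,50],
  [-0.1,2.8,0.0,-0.185,50],
  [-0.6,2.8,0.0,-0.184,50],
  [-1.1,2.6,0.0,-0.185,50],
  [-1.5,2.4,0.0,-0.184,50],
  [-1.9,2.0,0.1,-0.185,50],
  [-2.3,1.7,0.0,-0.184,50],
  [-2.5,1.2,0.1,-0.185,50],
  [-2.7,0.7,0.0,-0.184,50],
  [-2.8,0.2,0.1,-0.185,50],
])

```text
t: 2.65
tcp_pos: [0.5943, -0.2339, 0.4013]
tool_rot: [-0.0, -0.401, 0.916, 0.0]
contact_force: [0.3, 0.0, -0.2]
width: 0.0426
```

carry_out([
  [-2.8,-0.3,0.0,-0.184,50],
  [-2.8,-0.8,0.1,-0.185,50],
  [0,0,0,0,50],
  [0,0,0,0,50],
])

```text
t: 3.15
tcp_pos: [0.6366, -0.197, 0.4003]
tool_rot: [-0.001, -0.559, 0.829, 0.0]
contact_force: [0.4, 0.3, -0.1]
width: 0.0425
```

```bash
cat >> h.py <<'E'
def wsnap(name):
    from station import imaging
    p,R,s=pose(); im=imaging.snapshot("wrist")
    np.savez(f"pics/{name}.npz",p=p,Rt=R,mtx=im["mtx"],he=im["hand_eye"])
    cv2.imwrite(f"pics/{name}.png",im["color"][:,:,::-1]); return p,R,s
def wray(name,u,v,z):
    s=np.load(f"pics/{name}.npz");K=s["mtx"];a=(u-K[0,2])/K[0,0];b=(v-K[1,2])/K[1,1];th=np.hypot(a,b)
    d=np.array([np.sin(th)*a/th,np.sin(th)*b/th,np.cos(th)])
    d=s["Rt"]@s["he"][:3,:3]@d; c=s["p"]+s["Rt"]@s["he"][:3,3]
    return c+d*(z-c[2])/d[2]
def wpx(name,X):
    s=np.load(f"pics/{name}.npz");K=s["mtx"]; q=s["he"][:3,:3].T@(s["Rt"].T@(np.array(X)-s["p"])-s["he"][:3,3])
    r=np.hypot(q[0],q[1]); th=np.arctan2(r,q[2]); return K[0,0]*th*q[0]/r+K[0,2],K[1,1]*th*q[1]/r+K[1,2]
E
python3 - <<'E'
from h import *
p,R,s=wsnap("w1"); print(s["t"],p,np.degrees(yaw(R)),R.round(3),s["width"],s["joint_pos"])
im=cv2.imread("pics/w1.png"); cv2.imwrite("pics/w1b.png",np.clip(im*1.6,0,255).astype(np.uint8))
E
```

```text
3.15 [ 0.63657394 -0.19701847  0.40026699] -112.05956568070245 [[-0.376 -0.927 -0.001]
 [-0.927  0.376  0.   ]
 [ 0.     0.001 -1.   ]] 0.042488742183843894 [-3.97015187e-01  3.52296458e-01  6.72792576e-02  1.28693504e+00
 -4.39909254e-04 -1.58279896e+00]
```

View pics/w1b.png

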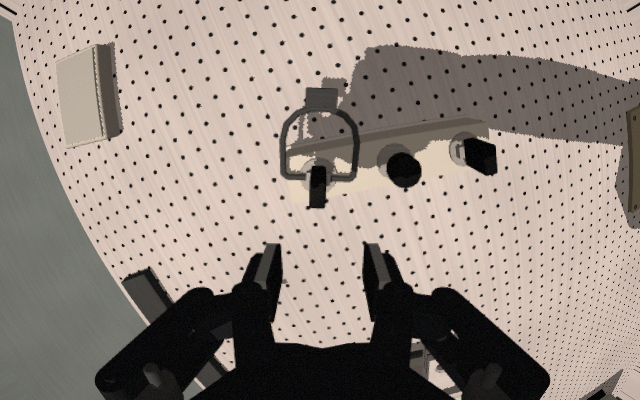

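The wrist view shows the linchpin's tab at about (317,187), its ring and thumb tab above it up to (321,98), and the knob at (404,169). I'll zoom in to measure.

```bash
python3 - <<'E'
from h import *
im=cv2.imread("pics/w1.png"); c=cv2.resize(im[75:220,260:380],None,fx=4,fy=4,interpolation=cv2.INTER_CUBIC)
cv2.imwrite("pics/w1c.png",np.clip(c*2.,0,255).astype(np.uint8))
E
```

```text
(no output)
```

View pics/w1c.png

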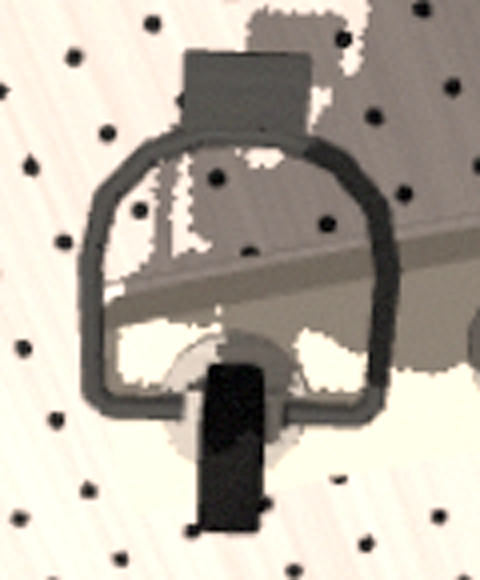

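```bash
python3 - <<'E'
from h import *
from scipy.optimize import least_squares
f=lambda x,y:((x+.5)/4-.5+260,(y+.5)/4-.5+75)
c,s=np.cos(np.radians(15)),np.sin(np.radians(15))
rp=lambda r,y,h=0:(r*c-h*s,y,9+r*s+h*c)
obs=[((-14,7,60),(198,529)),((-14,-7,60),(258,531)),(rp(91,14,2),(185,50)),(rp(91,-14,2),(312,54)),
     (rp(0,35),(98,406)),(rp(0,-35),(370,410)),(rp(80,0),(248,92))]
obs=[(np.array(a)/1000,np.array(f(*b))) for a,b in obs]
def res(q,all=False):
    x,y,t=q[:3]; z=.062
    C,S=np.cos(t),np.sin(t)
    return np.concatenate([np.array(wpx("w1",(x+C*a[0]-S*a[1],y+S*a[0]+C*a[1],z+a[2])))-b for a,b in obs])
for sg in (1,-1):
    if sg<0: obs=[(a*[1,-1,1],b) for a,b in obs]
    o=least_squares(res,[.637,-.197,np.radians(-112)]); print(sg,o.x[:2].round(4),np.degrees(o.x[2]),o.cost); print(o.fun.reshape(-1,2).round(1).tolist())
E
```

```text
1 [ 0.6391 -0.2008] -114.44659329208172 4.019468168161891
[[-0.5, 0.7], [1.0, 0.8], [-0.4, -1.0], [0.3, -0.7], [-1.1, -1.0], [1.0, 0.7], [-0.4, 0.5]]
-1 [ 0.6396 -0.2004] -114.8897877975343 6049.531165202108
[[15.5, 2.0], [-15.9, 0.8], [32.5, 1.2], [-31.7, -1.4], [68.7, 2.6], [-69.3, -1.7], [-0.0, 1.2]]
```

Model fit to the wrist view gives the pin at (0.639, -0.2005) and its x at -114°, with residuals within about 1 px. I'll descend with the jaws half open.

```bash
python3 - <<'E'
from h import *
p,R,s=pose()
plan(p,yaw(R),[.6388,-.2003,.257],np.radians(-114.2),4,50)
E
```

```text
[[0.05, -0.08, 3.59, 0.009, 50], [0.04, -0.09, 3.58, 0.009, 50], [0.05, -0.08, 3.59, 0.01, 50], [0.04, -0.09, 3.58, 0.009, 50]]
```

carry_out([
  [0.05,-0.09,3.6,0.009,50],
  [0.05,-0.09,3.6,0.009,50],
  [0.05,-0.09,3.0,0.01,50],
  [0.05,-0.09,1.6,0.009,50],
  [0,0,1.3,0,50],
  [0,0,1.2,0,50],
  [0,0,0,0,50],
])

```text
t: 4.08
tcp_pos: [0.6392, -0.2001, 0.2571]
tool_rot: [-0.0, -0.544, 0.839, 0.0]
contact_force: [0.4, -0.5, -0.3]
width: 0.0432
```

```bash
python3 - <<'E'
from h import *
p,R,s=wsnap("w2"); print(s["t"],p,np.degrees(yaw(R)),s["width"],s["contact_force"])
im=cv2.imread("pics/w2.png"); cv2.imwrite("pics/w2b.png",np.clip(im*1.8,0,255).astype(np.uint8))
E
```

```text
4.075 [ 0.63921133 -0.20008927  0.25712094] -114.1028377208147 0.04315927792291644 [ 0.43130349 -0.49128953 -0.30730381]
```

View pics/w2b.png

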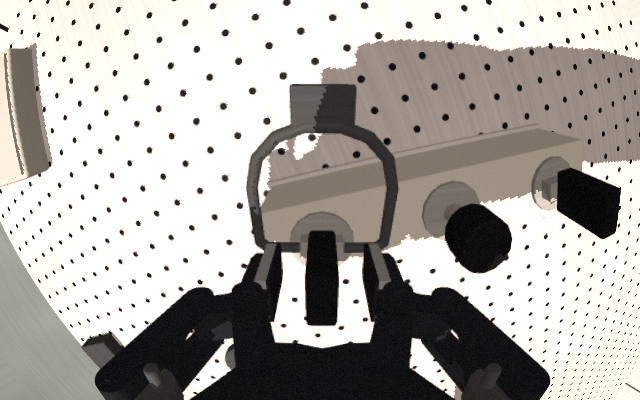

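The grip tab (321,280) is centred between the jaws and square to them. The knob, at (478,238), is clear. Closing now.

carry_out([
  [0,0,0,0,10],
  [0,0,0,0,5],
  [0,0,0,0,5],
  [0,0,0,0,5],
  [0,0,0,0,5],
], squeeze=60)

```text
t: 4.75
tcp_pos: [0.6399, -0.2003, 0.2587]
tool_rot: [0.001, -0.544, 0.839, -0.001]
contact_force: [-0.7, 1.3, 4.8]
width: 0.0134
```

```bash
python3 - <<'E'
from h import *
p,R,s=pose(); print(s["t"],p,np.degrees(yaw(R)),s["width"],s["contact_force"])
E
```

```text
4.75 [ 0.63986007 -0.20026785  0.25868612] -114.09447336882855 0.013434017806798293 [-0.69538996  1.33826774  4.84780824]
```

carry_out([
  [0,0,-1.0,0,5],
  [0,0,-2.0,0,5],
  [0,0,-3.0,0,5],
  [0,0,-3.0,0,5],
  [0,0,-2.5,0,5],
  [0,0,-1.0,0,5],
  [0,0,0,0,5],
  [0,0,0,0,5],
])

```text
t: 5.75
tcp_pos: [0.639, -0.2, 0.3813]
tool_rot: [-0.001, -0.544, 0.839, 0.001]
contact_force: [-0.3, 0.4, -3.0]
width: 0.0136
```

```bash
python3 - <<'E'
from h import *
p,R,s=wsnap("w3"); print(s["t"],p,np.degrees(yaw(R)),s["width"],s["contact_force"])
im=cv2.imread("pics/w3.png"); cv2.imwrite("pics/w3b.png",np.clip(im*1.8,0,255).astype(np.uint8))
from station import imaging
s=imaging.snapshot("scene");cv2.imwrite("pics/s3.png",cv2.resize(s["color"][90:260,220:420,::-1],None,fx=3.5,fy=3.5,interpolation=cv2.INTER_CUBIC))
E
```

```text
5.75 [ 0.63898239 -0.19998655  0.38126745] -114.09945670912626 0.013550419640586512 [-0.25684548  0.42192154 -3.03884802]
```

View pics/w3b.png

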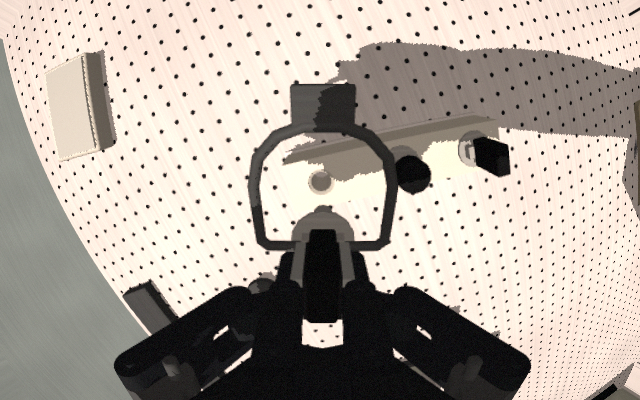

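View pics/s3.png

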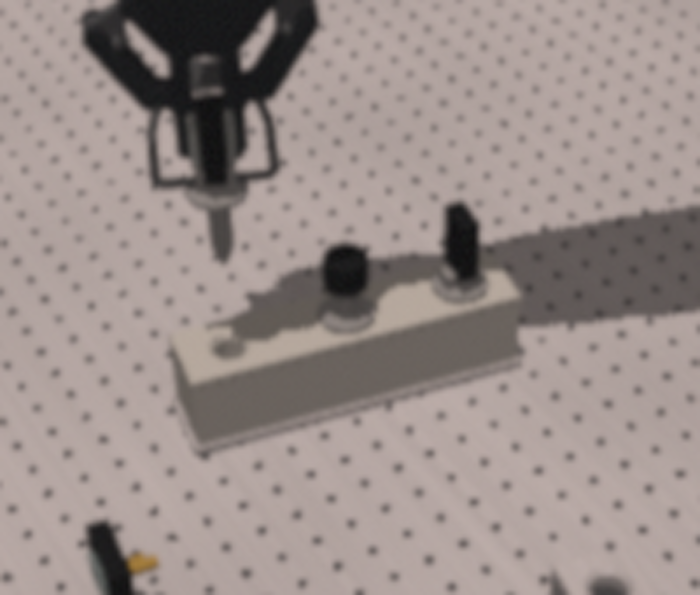

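The pin is lifted and upright. The empty bore shows at (321,181) and the other pins have not moved. Next I'll fit the pin's pose in the hand and measure the lug more precisely.

```bash
python3 - <<'E'
from h import *
from scipy.optimize import least_squares
print("bore",wray("w3",321,181.5,.062))
c,s=np.cos(np.radians(15)),np.sin(np.radians(15))
rp=lambda r,y,h=0:(r*c-h*s,y,9+r*s+h*c)
obs=[(rp(91,14,2),(290.5,83.5)),(rp(91,-14,2),(355.5,83.5)),(rp(0,35),(265.5,246)),(rp(0,-35),(383,245)),(rp(35,38),(248.5,190)),(rp(35,-38),(397.5,190)),]
obs=[(np.array(a)/1000,np.array(b)) for a,b in obs]
for nm,zf in (("w2",.062),("w3",.1846)):
  S_=np.load(f"pics/{nm}.npz"); p=S_["p"]
  def res(q):
    x,y,t,z=q; C,S=np.cos(t),np.sin(t)
    return np.concatenate([np.array(wpx(nm,(x+C*a[0]-S*a[1],y+S*a[0]+C*a[1],z+a[2])))-b for a,b in obs]+[[(z-zf)*300]])
  o=least_squares(res,[.639,-.2,np.radians(-114),zf]); print(nm,o.x[:2].round(4),o.x[3],np.degrees(o.x[2]),o.cost, o.fun.round(1), "tool:",S_["Rt"].T@(np.array([o.x[0],o.x[1],o.x[3]])-p))
E
```

```text
bore [ 0.63936397 -0.20020771  0.062     ]
w2 [ 0.6383 -0.2001] 0.05863841685563413 -113.76833654868707 17.133296389544125 [-0.9 -0.2  0.9 -0.5 -2.3 -2.4  1.1 -2.3  1.1  3.  -0.1  2.  -1. ] tool: [0.00036409 0.00065147 0.19848344]
w3 [ 0.6378 -0.1999] 0.18271870187064826 -113.75597875269949 16.81995279656117 [-0.8 -0.1  1.  -0.5 -2.3 -2.4  1.1 -2.4  1.1  3.  -0.2  1.9 -0.6] tool: [0.00035125 0.00063119 0.19855107]
```

```bash
python3 - <<'E'
from h import *
p,R,s=pose()
plan(p,yaw(R),[.577,.110,.385],np.radians(-100.5),8,5,1)
E
```

```text
[[-3.2, 2.3, -0.0, -0.03, 5], [-3.3, 2.2, -0.1, -0.03, 5], [-3.4, 2.1, -0.0, -0.03, 5], [-3.4, 2.0, -0.1, -0.029, 5], [-3.5, 1.9, -0.0, -0.03, 5], [-3.5, 1.8, -0.1, -0.029, 5], [-3.6, 1.7, -0.0, -0.03, 5], [-3.6, 1.5, -0.1, -0.029, 5]]
```

carry_out([
  [-1.6,1.15,0,0,5],
  [-3.2,2.3,0,-0.03,5],
  [-3.3,2.2,-0.1,-0.03,5],
  [-3.4,2.1,0,-0.03,5],
  [-3.4,2.0,-0.1,-0.03,5],
  [-3.5,1.9,0,-0.03,5],
  [-3.5,1.8,-0.1,-0.03,5],
  [-3.4,1.6,0,-0.03,5],
  [-2.2,0.5,-0.1,-0.03,5],
  [0,0,0,0,5],
])

```text
t: 7.1
tcp_pos: [0.5797, 0.1137, 0.3864]
tool_rot: [-0.0, -0.642, 0.767, 0.0]
contact_force: [0.1, -1.4, -2.5]
width: 0.0137
```

carry_out([
  [0,0,0,0,5],
  [0,0,0,0,5],
])

```text
t: 7.35
tcp_pos: [0.5806, 0.1109, 0.3865]
tool_rot: [-0.0, -0.64, 0.768, 0.0]
contact_force: [0.2, -0.5, -2.0]
width: 0.0131
```

```bash
python3 - <<'E'
from h import *
p,R,s=wsnap("w4"); print(s["t"],p,np.degrees(yaw(R)),s["width"],s["contact_force"])
im=cv2.imread("pics/w4.png"); cv2.imwrite("pics/w4b.png",cv2.resize(np.clip(im[60:340,190:450]*1.5,0,255).astype(np.uint8),None,fx=2,fy=2,interpolation=cv2.INTER_CUBIC))
E
```

```text
7.35 [0.58063912 0.11090938 0.38654635] -100.40781639692514 0.013063159988414424 [ 0.17432639 -0.48646733 -2.02572942]
```

View pics/w4b.png

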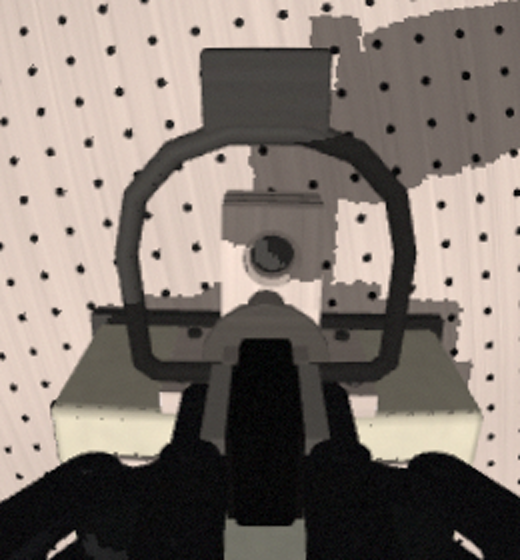

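The hole shows at about (271,258) in the crop, and the pin tip just before it at (265,297). The lug sides (222 and 323) run almost vertically, so the yaw is aligned.

```bash
python3 - <<'E'
from h import *
f=lambda x,y:((x+.5)/2-.5+190,(y+.5)/2-.5+60)
h=wray("w4",*f(271,257),.1); l=wray("w4",*f(222,205),.1); r=wray("w4",*f(323,205),.1)
l2=wray("w4",*f(219,300),.1); r2=wray("w4",*f(325,300),.1)
print(h,l,r,np.hypot(*(l-r)[:2]))
print([np.degrees(np.arctan2(*(a-b)[1::-1])) for a,b in((l,l2),(r,r2))], np.degrees(np.arctan2(*(r-l)[1::-1])))
e=(l+r)/2; print("end-hole",np.hypot(*(e-h)[:2]))
p,R,s=pose(); print("tip pred",wpx("w4",p+R@np.array([.0004,.0006,.197+.054])), "seen",f(265,293)); print(R.T@(np.array([.577,.110,.1])-p), R.T@(h-p))
E
```

```text
[0.57738422 0.10795198 0.1       ] [0.59356236 0.08163058 0.1       ] [0.55171745 0.08931615 0.1       ] 0.04254485882651688
[np.float64(-103.41350440340335), np.float64(-97.63843969138556)] 169.59258925793281
end-hole 0.02297383269525896
tip pred (np.float64(322.92922027454813), np.float64(205.96974899197005)) seen (322.25, 206.25)
[0.00139271 0.00345809 0.28661064] [0.00333745 0.00270979 0.28661081]
```

carry_out([
  [0.1,0.1,1.0,0,5],
  [0.1,0.15,1.0,0,5],
  [0.05,0,0.8,0,5],
  [0,0,0,0,5],
  [0,0,0,0,5],
])

```text
t: 8.02
tcp_pos: [0.578, 0.1095, 0.3588]
tool_rot: [0.0, -0.64, 0.768, -0.0]
contact_force: [0.2, -0.8, -2.2]
width: 0.0132
```

```bash
python3 - <<'E'
from h import *
from station import imaging
p,R,s=wsnap("w5"); print(s["t"],p,np.degrees(yaw(R)),s["width"],s["contact_force"])
im=cv2.imread("pics/w5.png"); cv2.imwrite("pics/w5b.png",cv2.resize(np.clip(im[140:240,260:390]*1.5,0,255).astype(np.uint8),None,fx=5,fy=5,interpolation=cv2.INTER_CUBIC))
s=imaging.snapshot("scene");cv2.imwrite("pics/s5.png",cv2.resize(s["color"][170:300,330:450,::-1],None,fx=4.5,fy=4.5,interpolation=cv2.INTER_CUBIC))
print(wpx("w5",p+R@np.array([.0004,.0006,.251])))
for h in([.5774,.108,.1],[.577,.1101,.1]): print(R.T@(h-p),wpx("w5",h))
E
```

```text
8.025 [0.57799348 0.10948858 0.35879636] -100.34706050417219 0.01315293181417804 [ 0.19706686 -0.75916075 -2.18048196]
(np.float64(323.1065380281555), np.float64(206.0376666054908))
[0.00159385 0.00037738 0.25879614] (np.float64(322.78490439700425), np.float64(201.08051563188758))
[-0.00040016  0.00114806  0.25879613] (np.float64(323.77280128700687), np.float64(203.48669861169594))
```

View pics/w5b.png

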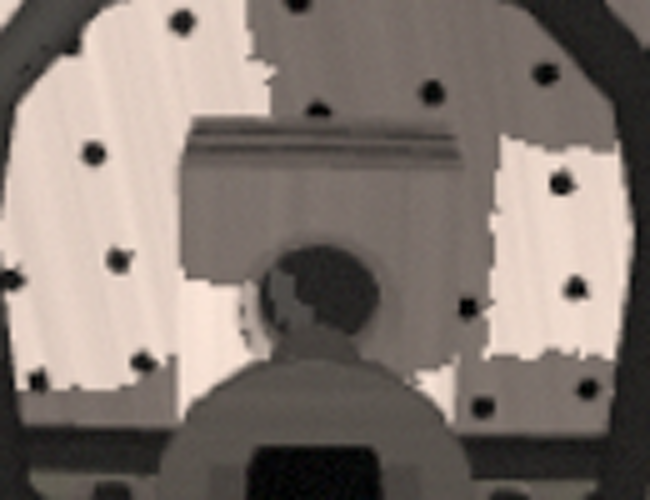

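View pics/s5.png

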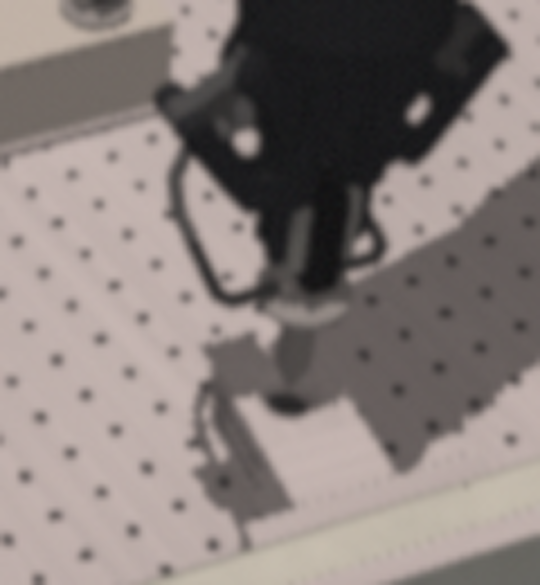

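The wrist view puts the hole centre near crop (320,297), sideways under the tip and about 1 mm further out. In the scene view the tip is right over the hole. I'll nudge it and descend.

carry_out([
  [0.1,0.05,0.5,0,5],
  [0,0,0.8,0,5],
  [0,0,0.8,0,5],
  [0,0,0.8,0,5],
  [0,0,0,0,5],
])

```text
t: 8.75
tcp_pos: [0.5767, 0.1085, 0.3285]
tool_rot: [-0.001, -0.64, 0.768, 0.001]
contact_force: [-0.6, 0.1, -2.0]
width: 0.0132
```

```bash
python3 - <<'E'
from h import *
p,R,s=wsnap("w6"); print(s["t"],p,np.degrees(yaw(R)),s["width"],s["contact_force"])
im=cv2.imread("pics/w6.png"); cv2.imwrite("pics/w6b.png",cv2.resize(np.clip(im[140:240,260:390]*1.5,0,255).astype(np.uint8),None,fx=5,fy=5,interpolation=cv2.INTER_CUBIC))
E
```

```text
8.75 [0.57666479 0.1085383  0.32846067] -100.34994725709198 0.013163528505101668 [-0.55813072  0.1337653  -1.99907385]
```

View pics/w6b.png

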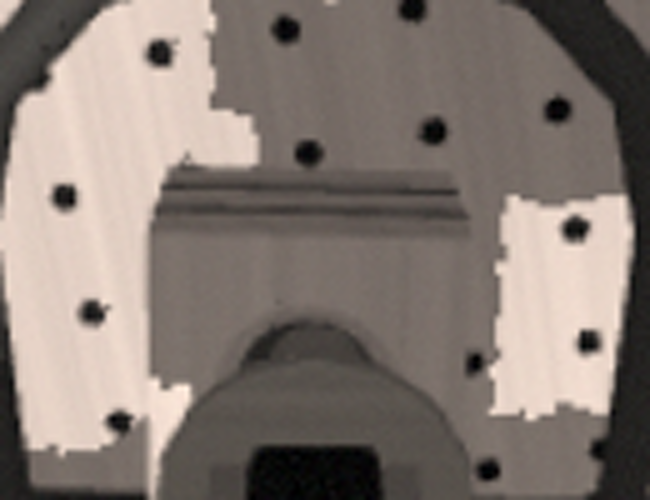

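The pin is about 22 mm into the hole with almost no side force. Continuing down.

carry_out([
  [0,0,0.8,0,5],
  [0,0,0.8,0,5],
  [0,0,0.8,0,5],
  [0,0,0.3,0,5],
  [0,0,0.1,0,5],
  [0,0,0,0,5],
])

```text
t: 9.55
tcp_pos: [0.5773, 0.1086, 0.3018]
tool_rot: [0.0, -0.64, 0.768, -0.0]
contact_force: [0.2, 0.0, -2.5]
width: 0.0132
```

```bash
python3 - <<'E'
from h import *
p,R,s=wsnap("w7"); print(s["t"],p,np.degrees(yaw(R)),s["width"],s["contact_force"])
im=cv2.imread("pics/w7.png"); cv2.imwrite("pics/w7b.png",cv2.resize(np.clip(im[140:260,260:390]*1.5,0,255).astype(np.uint8),None,fx=5,fy=5,interpolation=cv2.INTER_CUBIC)[:600])
E
```

```text
9.55 [0.57731036 0.10856338 0.30184935] -100.34937887212448 0.013191607245373787 [ 0.22142134  0.01437367 -2.53262067]
```

View pics/w7b.png

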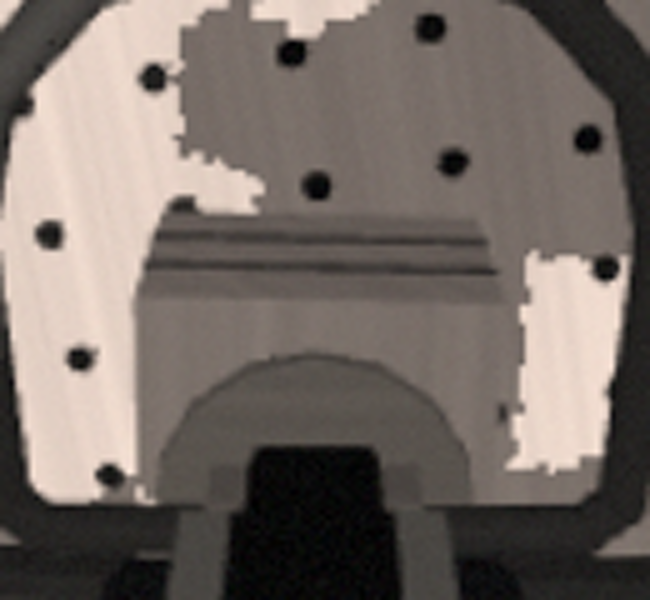

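carry_out([
  [0,0,0.15,0,5],
  [0,0,0.15,0,5],
  [0,0,0.1,0,5],
  [0,0,0,0,5],
])

```text
t: 10.1
tcp_pos: [0.5771, 0.1086, 0.2976]
tool_rot: [-0.0, -0.64, 0.768, 0.0]
contact_force: [-0.0, 0.2, -2.1]
width: 0.0137
```

carry_out([
  [0,0,0.1,0,5],
  [0,0,0.1,0,5],
  [0,0,0,0,5],
])

```text
t: 10.48
tcp_pos: [0.5772, 0.1086, 0.2967]
tool_rot: [0.0, -0.64, 0.768, -0.0]
contact_force: [-2.6, 1.2, 4.3]
width: 0.0134
```

The collar is in contact, with force z going from -2 to +4 N. Releasing.

carry_out([
  [0,0,0,0,25],
  [0,0,0,0,45],
  [0,0,0,0,45],
  [0,0,0,0,45],
])

```text
t: 10.98
tcp_pos: [0.5772, 0.1086, 0.2956]
tool_rot: [-0.0, -0.64, 0.768, 0.0]
contact_force: [-0.2, -0.1, -1.0]
width: 0.0382
```

```bash
python3 - <<'E'
from h import *
p,R,s=wsnap("w8"); print(s["t"],p,np.degrees(yaw(R)),s["width"],s["contact_force"])
im=cv2.imread("pics/w8.png"); cv2.imwrite("pics/w8b.png",cv2.resize(np.clip(im[60:340,190:450]*1.5,0,255).astype(np.uint8),None,fx=2,fy=2,interpolation=cv2.INTER_CUBIC))
E
```

```text
10.975 [0.57721911 0.10858118 0.29559337] -100.34843531914214 0.03819483083044447 [-0.24245005 -0.11582259 -0.99749196]
```

View pics/w8b.png

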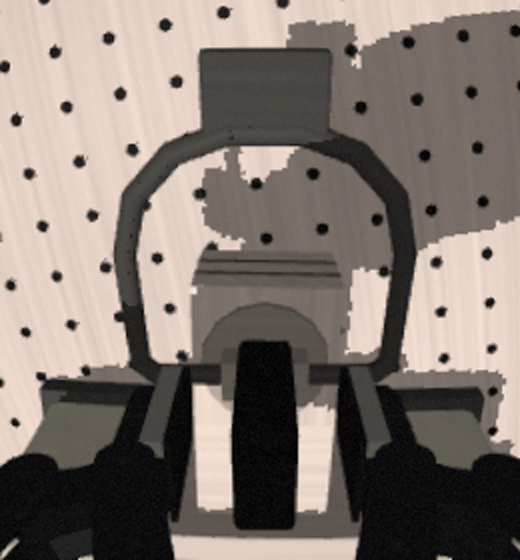

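The pin is seated and the ring is still open, centred with its tab at crop (265,88). Rise, close the fingers, and go over the thumb tab.

carry_out([
  [0,0,-1.0,0,45],
  [0,0,-2.5,0,45],
  [0,0,-3.0,0,45],
  [0,0,-1.0,0,20],
  [2.0,0,0,0,0],
  [3.0,0,0,0,0],
  [2.0,0,0,0,0],
  [0.6,0,0,0,0],
  [0,0,0,0,0],
  [0,0,0,0,0],
])

```text
t: 12.28
tcp_pos: [0.5636, 0.0342, 0.3706]
tool_rot: [0.0, -0.641, 0.768, 0.0]
contact_force: [0.4, 0.1, 0.2]
width: -0.0002
```

```bash
python3 - <<'E'
from h import *
from station import imaging
p,R,s=wsnap("w9"); print(s["t"],p,np.degrees(yaw(R)),s["width"],s["contact_force"])
im=cv2.imread("pics/w9.png"); cv2.imwrite("pics/w9b.png",np.clip(im*1.5,0,255).astype(np.uint8))
s=imaging.snapshot("scene");cv2.imwrite("pics/s9.png",cv2.resize(s["color"][140:300,300:450,::-1],None,fx=3.75,fy=3.75,interpolation=cv2.INTER_CUBIC))
pin=np.array([.5772,.1086,.1]); x=R[:,0]
print("tip target (pin frame) ",R.T@(p+R@[0,0,.173]-pin))
print("tab centre px",wpx("w9",pin+x*.077+[0,0,.030]))
E
```

```text
12.275 [0.56363856 0.03418809 0.37063023] -100.31988836507993 -0.00016889361217809422 [0.36293499 0.07346609 0.2064923 ]
tip target (pin frame)  [ 7.55499019e-02  2.54636202e-05 -9.76547185e-02]
tab centre px (np.float64(322.2957295836339), np.float64(209.71700321622805))
```

View pics/w9b.png

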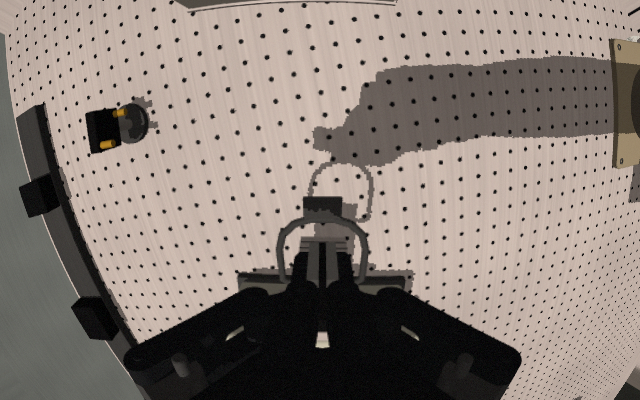

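View pics/s9.png

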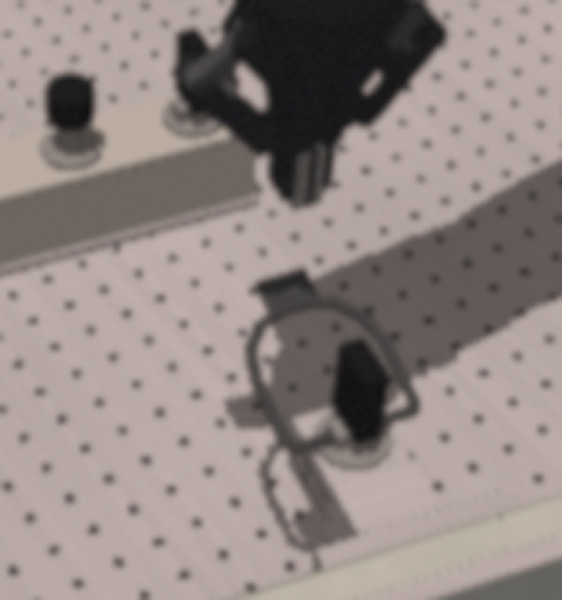

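The closed fingertips are over the tab, which sits at (322,203) as predicted. Pressing down.

carry_out([
  [0,0,2.0,0,0],
  [0,0,2.5,0,0],
  [0,0,1.5,0,0],
  [0,0,0.8,0,0],
  [0,0,0.8,0,0],
  [0,0,0.8,0,0],
  [0,0,0,0,0],
])

```text
t: 13.25
tcp_pos: [0.5634, 0.0338, 0.2863]
tool_rot: [-0.0, -0.64, 0.768, 0.0]
contact_force: [-0.6, -1.4, 1.2]
width: 0.0
```

```bash
python3 - <<'E'
from h import *
from station import imaging
p,R,s=wsnap("w10"); print(s["t"],p,s["contact_force"])
im=cv2.imread("pics/w10.png"); cv2.imwrite("pics/w10b.png",np.clip(im*1.5,0,255).astype(np.uint8))
s=imaging.snapshot("scene");cv2.imwrite("pics/s10.png",cv2.resize(s["color"][140:300,300:450,::-1],None,fx=3.75,fy=3.75,interpolation=cv2.INTER_CUBIC))
E
```

```text
13.25 [0.56344071 0.03382803 0.28634531] [-0.63720174 -1.35056383  1.22281873]
```

View pics/s10.png

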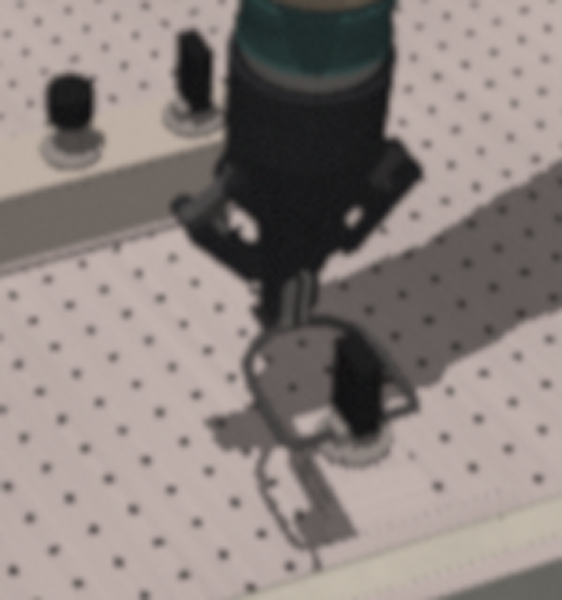

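The ring is swinging down with the finger on the tab, and the pin leans slightly. Continuing.

carry_out([
  [0,0,0.8,0,0],
  [0,0,0.8,0,0],
  [0,0,0.8,0,0],
  [0,0,0.8,0,0],
  [0,0,0.8,0,0],
  [0,0,0.8,0,0],
  [0,0,0,0,0],
  [0,0,0,0,0],
])

```text
t: 14.35
tcp_pos: [0.5637, 0.0338, 0.2388]
tool_rot: [0.0, -0.64, 0.768, -0.0]
contact_force: [-0.5, -0.2, 0.2]
width: 0.0001
```

```bash
python3 - <<'E'
from h import *
from station import imaging
p,R,s=wsnap("w11"); print(s["t"],p,s["contact_force"])
im=cv2.imread("pics/w11.png"); cv2.imwrite("pics/w11b.png",np.clip(im*1.5,0,255).astype(np.uint8))
s=imaging.snapshot("scene");cv2.imwrite("pics/s11.png",cv2.resize(s["color"][140:300,300:450,::-1],None,fx=3.75,fy=3.75,interpolation=cv2.INTER_CUBIC))
E
```

```text
14.35 [0.56366203 0.03381711 0.23881955] [-0.46844172 -0.16182831  0.22197918]
```

View pics/s11.png

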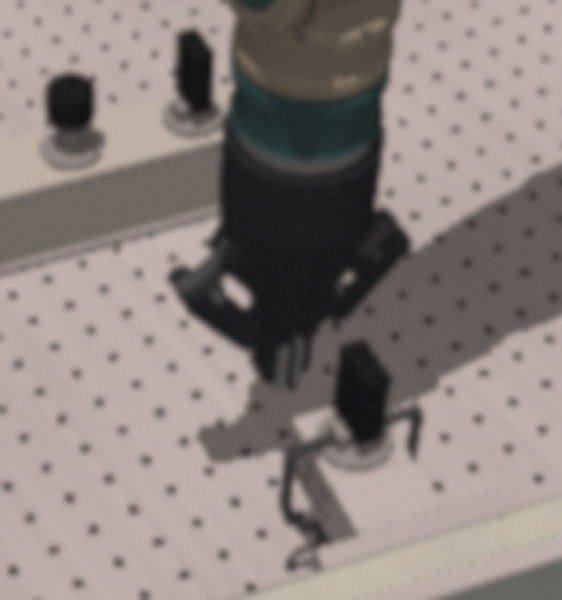

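View pics/w11b.png

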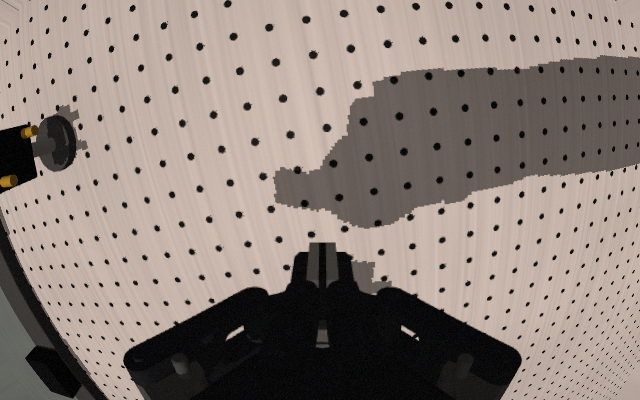

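The ring has snapped shut around the lug and the pin stands upright. I'll back off outwards and up, then check.

carry_out([
  [1.0,0,0,0,0],
  [1.0,0,-1.0,0,0],
  [1.0,0,-3.0,0,0],
  [0.5,0,-4.0,0,0],
  [0,0,-4.0,0,0],
  [0,0,-2.0,0,0],
  [0,0,0,0,0],
  [0,0,0,0,0],
])

```text
t: 15.45
tcp_pos: [0.5567, -0.0009, 0.378]
tool_rot: [-0.0, -0.64, 0.768, 0.0]
contact_force: [-0.1, -0.1, -1.0]
width: 0.0004
```

```bash
python3 - <<'E'
from h import *
from station import imaging
p,R,s=wsnap("w12"); print(s["t"],p,s["contact_force"])
s=imaging.snapshot("scene");cv2.imwrite("pics/s12.png",cv2.resize(s["color"][140:300,240:450,::-1],None,fx=3.75,fy=3.75,interpolation=cv2.INTER_CUBIC))
s=imaging.snapshot("top");cv2.imwrite("pics/t12.png",np.clip(1.8*cv2.resize(s["color"][120:310,160:420,::-1],None,fx=3,fy=3,interpolation=cv2.INTER_CUBIC),0,255).astype(np.uint8))
pin=[.5772,.1086]
print("top-cam tab top px, upright:",px("pics/top0.npz",pin+[.16]),"scene",px("pics/scene0.npz",pin+[.16]))
E
```

```text
15.45 [ 0.55673284 -0.00093695  0.37799431] [-0.08668134 -0.1446832  -1.0287369 ]
top-cam tab top px, upright: [205.85081878 224.38823239] scene [395.89396156 235.95075788]
```

View pics/s12.png

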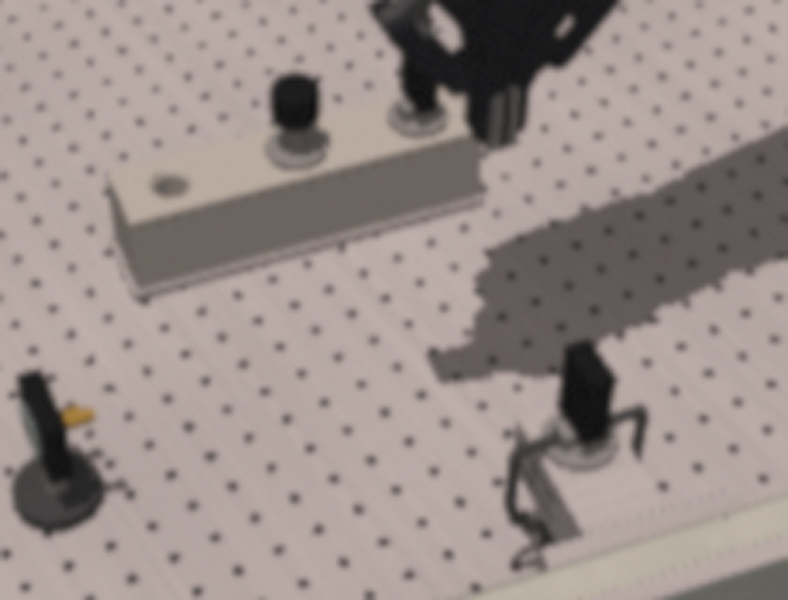

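View pics/t12.png

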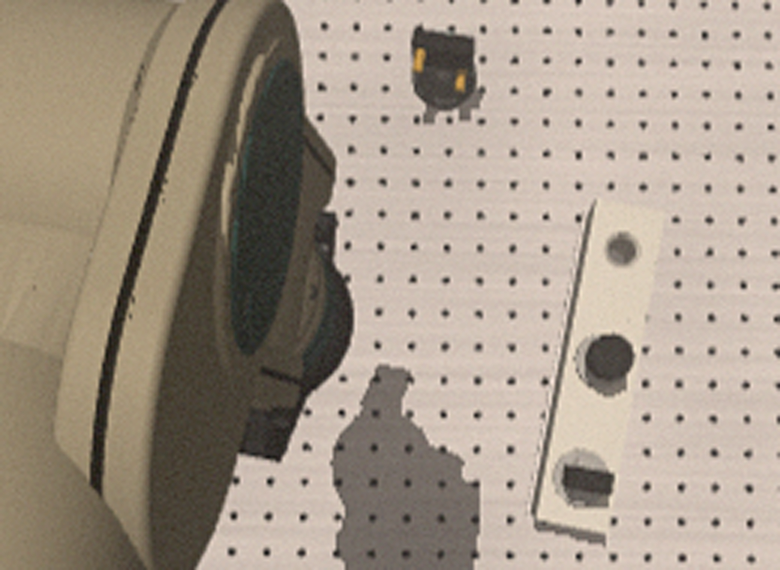

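```bash
python3 - <<'E'
from h import *
t=np.radians(-100.35);X=np.array([np.cos(t),np.sin(t),0]);Y=np.array([-np.sin(t),np.cos(t),0]);pin=np.array([.5772,.1086,.1])
for th in (1.83,1.6,1.3):
  a=th-np.radians(15)
  for r,y in((0,35),(0,-35),(35,35),(80,14),(80,-14),(91,14)):
    q=px("pics/scene0.npz",pin+Y*y/1e3+X*r/1e3*np.cos(a)+np.array([0,0,.009-r/1e3*np.sin(a)])); print(th,r,y,((q-[240,140])*3.75).round())
E
```

```text
1.83 0 35 [509. 451.]
1.83 0 -35 [638. 409.]
1.83 35 35 [504. 495.]
1.83 80 14 [536. 537.]
1.83 80 -14 [584. 520.]
1.83 91 14 [534. 549.]
1.6 0 35 [509. 451.]
1.6 0 -35 [638. 409.]
1.6 35 35 [498. 482.]
1.6 80 14 [520. 508.]
1.6 80 -14 [568. 492.]
1.6 91 14 [517. 516.]
1.3 0 35 [509. 451.]
1.3 0 -35 [638. 409.]
1.3 35 35 [490. 463.]
1.3 80 14 [503. 466.]
1.3 80 -14 [551. 450.]
1.3 91 14 [497. 469.]
```

The ring's observed outline (leg at about (512,500), lower end at about (540,540)) matches the shut model at 1.83 and not 1.6. Handing in.

```bash
python3 - <<'E'
from station import arm
print(arm.hand_in())
E
```

```text
the job is handed in; nothing more can be done
None
```

I moved the linchpin from the rack's far bore into the lug's hole. I then pressed the ring's thumb tab until it snapped shut around the lug, backed the gripper off, and handed the job in. It took about 15.5 s of the 45 s allowed, and `arm.hand_in()` gave no verdict.

**Pin seating:** On the way down the wrist force went from about -2 N to +4 N when the collar met the lug. After release the pin stood upright with its ring still open. In the final scene picture the top of its grip tab is within about 2 px of where an upright, seated pin would show.

**Ring shut:** Its outline in the final scene picture matches the modelled position at 1.83 rad and clearly not 1.6 rad. I could not read the joint value directly.

**Bystanders and contact:** The plain pin, knob pin and mirror mount look unmoved in the final pictures, judged by eye. The gripper stands clear of everything.

**Disagreements and gaps:**
- **Hole position:** the wrist and top cameras differed by about 2 mm along the lug, and I used a value in between.
- **Pin lean:** the pin leaned slightly while I pressed the tab, then stood straight once the ring snapped.
- **Top camera:** the arm blocked its final view of the lug, so the end check there rests on the scene camera alone.

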